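Shut the gas tap left open on a crowded panel

ROBOT

A 6-joint arm with a two-finger parallel gripper is mounted at the origin on a cart in front of the work surface, level with it; the furniture and walls round the work are solid. World frame = base frame: x ahead of the robot, y to its left, z up, the work surface at z = 0. Lengths are in m, angles in rad, forces in N, time in s.
With the tool pointing down it reaches from about 0.35 to 0.85 m from the base axis. Payload 8.1 kg.
Tool frame: the origin (TCP) lies at the very end of the fingers, on their centre line; the grasp point (between the pads) lies 19 mm behind it; z points along the fingers, y is the line along which they close (so a half turn about z gives the same grasp; the last joint's range is limited). The gripper opens to 93 mm and grips with 3 to 60 N. Pads are 15 mm wide; open, the fingers measure 128 mm over their backs; the gripper's body (75 mm by 188 mm) begins 65 mm behind the grasp point.
Start: joints at [-1.204, 0.13, 1.488, -0, 1.523, -0.085], TCP at [0.262, -0.54, 0.219] pointing down, gripper open.
Joint ranges: [-2.96, 2.96], [-0.89, 2.26], [0.02, 2.5], [-1.34, 4.48], [0, 2.73], [-2.66, 2.66]. Speed limits (rad/s): [2.39, 2.39, 2.79, 3.14, 3.14, 3.14].

INTERFACE

Orientations are given as a rotation vector (axis times angle).
In Python, from plant import read_state, eyes, workorder gives the robot as it stands. The module is installed in compiled form; this text tells all that it offers.
- The arm moves only by the tool play_rows, never from a script. Its argument "targets" is one flat list of numbers, 4 for each row, row after row: the shift along the tool's x, y, z in cm, then the turn about the tool's z in degrees. In form: [dx, dy, dz, roll, dx, dy, dz, roll, ...]. A call has 1 to 8 rows; each row is the pose to reach, as a shift and turn from the pose commanded when the call began, along the tool's axes at that moment; what a row does not reach only later rows make up. A row lasts 1/12 s, in which the tool goes at most 41.7 mm and 7.16 degrees, less where a joint would pass 70% of its speed; a pose out of reach is approached as far as the arm can. A call with a gripper value outside its range is refused whole. "grip" is the finger opening in cm, from 0 to 9.3, set as the call begins (left out, the last holds). The fingers move at their own pace and stop on an object; "grip_force" is the grip in N (left out, the last holds). Time passes only in rows, so rows that repeat a pose let the fingers close. It gives the time, the measured TCP pose, the force, the opening and the grip force at its end, in the units of the state.
- read_state(): the state, without advancing time (a new reading comes with each control period).
- eyes.read_camera(name): name is "side" or "top"; returns a dict with "image" (480x640x3 uint8, red, green, blue), "vfov" (degrees; the focal length in pixels is half the picture's height over the tangent of half this angle, whatever the lens; pixels are square), "cx", "cy" (the principal point, pixels), "cam_to_world" (4x4, takes a point from camera to world coordinates). Camera axes: x right, y up, looking along -z (the intrinsics and any distortion apply to the point x, -y, -z); pixel columns grow to the right and rows downward; lengths in m; the calibration is good to about 2 mm. A picture is of the moment at which its call begins. There is no depth.
- workorder.close_job(): hands the job in; it is judged then, once.
The state is a dict: "t": time; "q": joint angles; "dq": joint speeds; "joint_torque": joint torques, N m; "tool_pos": TCP position; "orientation": TCP orientation; "force": force on the tool from outside, world axes, zero at the start; "wrist_torque": the same for the moment, N m; "opening": finger opening in m; "gripper_force": force on a finger pad.
Only numpy, scipy, OpenCV 4.12 (cv2) and the standard library are available. Lean on these libraries where they do the work, as an engineer would, in place of code of your own. Each camera call takes 0.05 s, during which the arm holds its last target. There are 200 camera calls.

TASK

One of the five taps on the gas panel has been left open: its bar lies across the panel while the others point straight back. Turn it clockwise until you feel it bear firmly on its seat (by feel, without forcing it), and leave it there, without brushing its neighbours; then slide the panel's main shut-off tab all the way left to its stop.

Things in the scene. Friction and masses are not known exactly. Their poses are not given: they have to be found in the camera images.
- panel: Steel gas tap panel, a fixed box 220 deep (x) x 380 wide (y) x 55 high; origin at the centre of its underside, x points to the brass pipe at its back, y to its left. Five taps stand in a row at x = +0.020, y = -0.116, -0.058, 0, 0.058 and 0.116. The main shut-off slide runs at x = -0.065, nearer the robot.
- tap_grip (a point): The open tap: black bar handle 44 long x 14 wide x 40 high on a 38 mm disc; of five alike the one that lies across the panel. This point is on its vertical turning axis, 92 mm above the table, 16 mm below the bar's flat top; the disc's top is 23 mm lower. The point's x runs along the bar to its white mark; pinch along its y.
- tap (a joint): Angle of the open tap (rad): 0 with its bar along the panel's x, white mark to the back; grows anticlockwise from above. Starts at 1.1 to 1.25 (open); clockwise shuts it. It turns at about 0.06 N m and stays where left. It meets an unseen seat somewhere from -0.2 to +0.2; there the moment climbs steeply. See tap_mark.
- tap_mark (a point): White mark on the open tap, on top of its bar, 20 mm from its axis, 108 mm above the table. Shut firmly: about 0.3 N m of clockwise moment on the handle once it is on the seat (0.22 to 0.45 serves; over 0.55 spoils the seat). On the seat the moment climbs by several N m per rad, so creep up to it.
- shutoff (a joint): Travel of the main shut-off slide in m: 0 open, 0.070 shut (at its stop); it starts at 0 to 0.015, slides towards the panel's +y (left), with about 2 N of friction, and stays where it is left.
- shutoff_grip (a point): Main shut-off slide: a black upright tab 14 (panel x) x 22 (panel y) x 38 high on a steel foot, in a slot along the panel's y. This point is on the tab's middle line, 91 mm above the table, 14 mm below the tab's top. The slot's low end stops reach to 67 mm above the table.
- tap_a_mark (a point): One of the four other taps, black bar handle 44 long x 14 wide x 40 high on a 38 mm disc, already shut (bar along the panel's x, give or take 0.15 rad). It turns at a touch. This point is on the top of its bar, 20 mm from its turning axis, towards the white mark; 108 mm above the table.
- tap_b_mark (a point): One of the four other taps, black bar handle 44 long x 14 wide x 40 high on a 38 mm disc, already shut (bar along the panel's x, give or take 0.15 rad). It turns at a touch. This point is on the top of its bar, 20 mm from its turning axis, towards the white mark; 108 mm above the table.
- tap_c_mark (a point): One of the four other taps, black bar handle 44 long x 14 wide x 40 high on a 38 mm disc, already shut (bar along the panel's x, give or take 0.15 rad). It turns at a touch. This point is on the top of its bar, 20 mm from its turning axis, towards the white mark; 108 mm above the table.
- tap_d_mark (a point): One of the four other taps, black bar handle 44 long x 14 wide x 40 high on a 38 mm disc, already shut (bar along the panel's x, give or take 0.15 rad). It turns at a touch. This point is on the top of its bar, 20 mm from its turning axis, towards the white mark; 108 mm above the table.

How it is judged:
On the way, in this order (a step that is already met when the one before it is completed fails the run):
1. the open tap is turned shut and bears firmly on its seat (over 7 N at the seat's pin, 20 mm off the axis: about 0.14 N m beyond friction) (contact force between tap_c2 and seat_c0 above 7 N), for 0.2 s.
2. the main shut-off slide is at its stop (within 8 mm) (value of joint shutoff above 0.062 m), for 0.2 s.
At the end, for the whole second after the job is handed in: the tap rests on its seat (within about 3.5 degrees) and the main shut-off slide stands within 8 mm of its shut stop, at rest (distance between tap_c2 and seat_c0 below 0.0092 m and value of joint shutoff above 0.062 m and velocity of joint shutoff below 0.01 m/s); the robot touches nothing.
It fails at once if the tap is forced: over 25 N on the seat's pin (about 0.5 N m beyond friction) (contact force between tap_c2 and seat_c0 above 25 N).
It fails at once if another tap is turned (its mark moved by over 2.5 mm) (distance of any of tap_a_mark, tap_b_mark, tap_c_mark, tap_d_mark from where it was at the start of the episode above 0.0025 m).
It fails at once if another tap is brushed with over 2 N (contact force between anything else and tap_a above 2 N or contact force between anything else and tap_b above 2 N or contact force between anything else and tap_c above 2 N or contact force between anything else and tap_d above 2 N).
It fails at once if the main shut-off is slid shut while the tap is still off its seat (value of joint shutoff above 0.05 m and distance between tap_c2 and seat_c0 above 0.0105 m).
It also fails if it takes over 58 s, if anything falls off the work surface, if the arm or the gripper's body presses on something with over 40 N, if the wrist force passes 120 N, or if a joint passes its speed limit or range.

## Working session

There is one attempt and no reset: what is moved stays moved. The work goes in short steps, Python scripts to look and compute and a tool call to move; the robot and the scene stay as the last step left them, time stands still between calls to the robot, and variables do not carry over. Pictures are saved under pics/ and viewed, at most 10 in all, crops included, and the job is handed in when it is done.

Besides the shell and the picture viewer there is one more tool, called after "Call:" as name(argument=value, ...), one argument or row to a line, values as JSON. play_rows: Moves the arm, as the interface text tells. Its arguments: {"type":"object","properties":{"targets":{"type":"array"},"grip":{"type":"number"},"grip_force":{"type":"number"}},"required":["targets"]}

```bash
mkdir -p pics; python3 - <<'E'
from plant import read_state, eyes
import cv2,numpy as np
for n in("top","side"):
    c=eyes.read_camera(n);cv2.imwrite(f"pics/{n}0.png",c["image"][:,:,::-1])
    print(n,{k:np.round(v,4).tolist() if k!="image" else 0 for k,v in c.items()})
print(read_state())
E
```

```text
top {'image': 0, 'vfov': 50.7346, 'cx': 324.791, 'cy': 242.7693, 'cam_to_world': [[-0.0122, 0.9944, -0.1053, 0.4512], [-0.9993, -0.0159, -0.0345, -0.0442], [-0.036, 0.1048, 0.9938, 0.9273], [0.0, 0.0, 0.0, 1.0]]}
side {'image': 0, 'vfov': 43.4984, 'cx': 319.4921, 'cy': 229.0318, 'cam_to_world': [[-1.0, -0.0008, 0.0065, 0.5495], [0.0061, -0.4755, 0.8797, 0.8574], [0.0024, 0.8797, 0.4755, 0.5955], [0.0, 0.0, 0.0, 1.0]]}
{'t': 0.1, 'q': array([-1.20443998e+00,  1.31067332e-01,  1.48917403e+00, -1.59442782e-05,
        1.52301431e+00, -8.54050825e-02]), 'dq': array([-0.00029884, -0.00209918, -0.00297917,  0.00055762,  0.0013163 ,
        0.00063641]), 'joint_torque': array([ 1.20510649e-03, -5.61343575e+01, -4.93094659e+01,  7.73601746e-02,
        2.92030448e-02,  2.75837806e-06]), 'tool_pos': array([ 0.26175548, -0.53931452,  0.21770129]), 'orientation': array([-3.06018458e+00, -7.03239033e-01,  3.90319131e-04]), 'force': array([-0.58969477, -0.59080053, -0.11934298]), 'wrist_torque': array([0.00425693, 0.01109746, 0.0166967 ]), 'gripper_force': 0.0, 'opening': 0.09272228884867569}
```

View pics/top0.png

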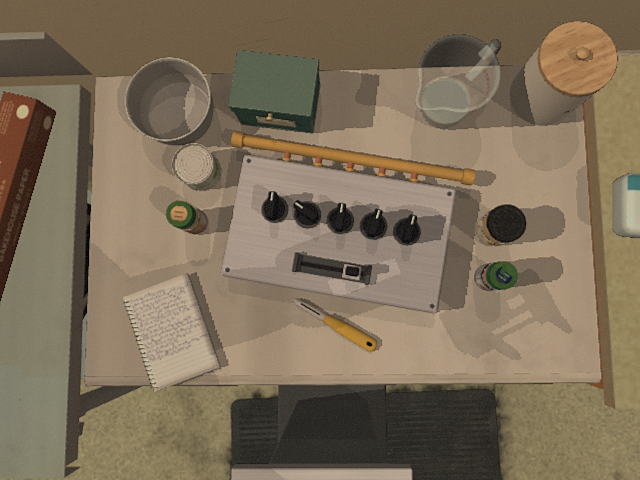

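View pics/side0.png

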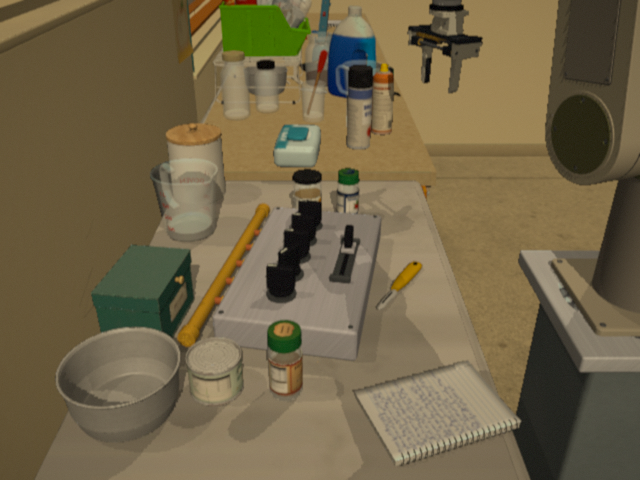

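The top view shows the panel, with its taps at about (274,207), (306,213), (341,218), (374,224) and (407,230). The open one is second from left, with its mark at about (299,206). The shut-off tab is at (352,271).

```bash
cat > h.py <<'E'
import numpy as np,cv2
from plant import read_state, eyes
def ray(c,u,v):
    f=240/np.tan(np.radians(c["vfov"]/2));M=c["cam_to_world"]
    return M[:3,3],M[:3,:3]@np.array([(u-c["cx"])/f,-(v-c["cy"])/f,-1])
def onz(c,u,v,z):
    o,d=ray(c,u,v);return o+d*(z-o[2])/d[2]
def proj(c,p):
    f=240/np.tan(np.radians(c["vfov"]/2));M=c["cam_to_world"]
    q=M[:3,:3].T@(np.array(p)-M[:3,3]);return c["cx"]-f*q[0]/q[2],c["cy"]+f*q[1]/q[2]
E
python3 - <<'E'
from h import *
c=eyes.read_camera("top");im=c["image"]
g=im.min(axis=2).astype(int)
x0,y0,x1,y1=255,185,425,290
cv2.imwrite("pics/crop1.png",cv2.resize(im[y0:y1,x0:x1,::-1],None,fx=4.7,fy=4.7,interpolation=cv2.INTER_CUBIC))
dark=(im.max(axis=2)<60).astype(np.uint8)
n,l,s,ce=cv2.connectedComponentsWithStats(dark[y0:y1,x0:x1])
for i in range(1,n):
    if s[i,4]>60: print("dark",s[i],ce[i]+[x0,y0],onz(c,*(ce[i]+[x0,y0]),.08))
for u,v in[(249,160),(450,194),(432,306),(227,270)]: print("screw",onz(c,u,v,.055))
E
```

```text
dark [  7   7  26  30 529] [274.91871456 208.03213611] [0.60181719 0.0694051  0.08      ]
dark [ 38  15  28  25 509] [306.95284872 213.09823183] [0.59209787 0.01483829 0.08      ]
dark [ 72  18  27  31 541] [340.43622921 219.36598891] [ 0.58034721 -0.04177974  0.08      ]
dark [105  24  27  31 556] [373.47122302 225.10431655] [ 0.56959628 -0.09724592  0.08      ]
dark [138  29  28  31 565] [406.9699115  230.54513274] [ 0.55941178 -0.15310777  0.08      ]
dark [ 38  68  67  24 346] [316.93352601 265.35260116] [ 0.50311216 -0.0011778   0.08      ]
dark [105  80  12  18 115] [365.23478261 271.44347826] [ 0.49177388 -0.08179776  0.08      ]
dark [ 91  82  13   9 107] [352.01869159 271.        ] [ 0.49282211 -0.05977731  0.08      ]
screw [0.69343904 0.11877189 0.055     ]
screw [ 0.62528491 -0.23248843  0.055     ]
screw [ 0.43272928 -0.19484395  0.055     ]
screw [0.49881645 0.15649974 0.055     ]
```

View pics/crop1.png

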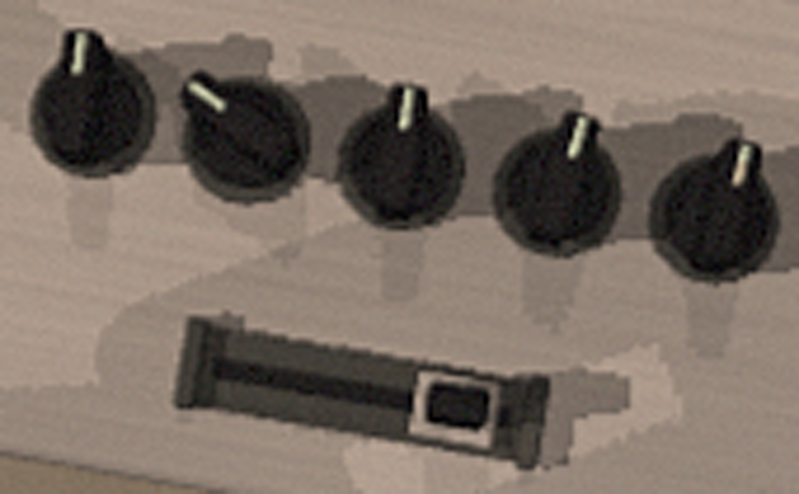

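```bash
cat >> h.py <<'E'
from scipy.spatial.transform import Rotation as Ro
def plan(p,closedir):
    """shift in tool axes (cm) and roll (deg) to put TCP at p with tool y along world yaw closedir"""
    s=read_state();R=Ro.from_rotvec(s["orientation"]).as_matrix()
    d=R.T@(np.array(p)-s["tool_pos"])*100
    w=R.T@np.array([np.cos(closedir),np.sin(closedir),0])
    a=np.degrees(np.arctan2(-w[0],w[1]))
    a=(a+90)%180-90
    print("shift cm",d.round(2),"roll",round(a,2),"or",round(a-180*np.sign(a),2),"q6 deg",np.degrees(s["q"][5]).round(1),"t",s["t"])
E
python3 - <<'E'
from h import *
c=eyes.read_camera("top")
s4=np.array([onz(c,u,v,.055)[:2] for u,v in[(249,160),(450,194),(432,306),(227,270)]])
yaw=-np.mean([np.arctan2(*(s4[0]-s4[1])),np.arctan2(*(s4[3]-s4[2]))]);o=s4.mean(0)
print("panel",o,yaw)
R=np.array([[np.cos(yaw),-np.sin(yaw)],[np.sin(yaw),np.cos(yaw)]])
T=o+R@[.02,.058];print("tap",T)
mk=[(79,54),(207,96),(406,107),(579,138),(741,164)]
for k,y in zip(mk,(.116,.058,0,-.058,-.116)):
    w=onz(c,k[0]/4.7+255-.4,k[1]/4.7+185-.4,.108)[:2]; L=R.T@(w-o)-[.02,y]; print(L,np.arctan2(L[1],L[0]))
w=onz(c,457/4.7+254.6,405/4.7+184.6,.105)[:2];print("tab panel",R.T@(w-o),"world",w)
w=onz(c,*(np.array([207,96])/4.7+[254.6,184.6]),.108)[:2]-T;b=np.arctan2(w[1],w[0])
print("bar world yaw",b)
plan([*T,.16],b+np.pi/2)
E
```

```text
panel [ 0.56256742 -0.03801519] -0.18878602244113982
tap [0.59309674 0.01520098]
[0.01284976 0.00170356] 0.13180690825414662
[0.00577187 0.01256937] 1.1403172644369926
[0.01372122 0.00130357] 0.09471958498802249
[ 0.01315122 -0.00175849] -0.13292468537306085
[ 0.01366726 -0.00032803] -0.023996371301900195
tab panel [-0.06539797 -0.03388597] world [ 0.49197212 -0.05902608]
bar world yaw 0.9515312419958515
shift cm [ 54.02 -35.43   5.84] roll -28.63 or 151.37 q6 deg -4.9 t 0.2
```

Call:
play_rows(
  targets=[54,-35.4,0,-28.6,54,-35.4,0,-28.6,54,-35.4,0,-28.6,54,-35.4,0,-28.6,54,-35.4,0,-28.6,54,-35.4,0,-28.6,54,-35.4,0,-28.6,54,-35.4,0,-28.6],
  grip=3.2,
  grip_force=40,
)

```text
t: 0.87
tool_pos: [0.4335, -0.2518, 0.2187]
orientation: [2.793, 1.438, 0.0]
force: [0.2, -0.4, -0.7]
opening: 0.0445
gripper_force: 0.0
```

```bash
python3 - <<'E'
from h import *
plan([.593,.0152,.16],.9515+np.pi/2);s=read_state();print(s["tool_pos"])
E
```

```text
shift cm [30.99 -2.54  5.87] roll -0.05 or 179.95 q6 deg -0.5 t 0.8667
[ 0.43350105 -0.25175547  0.21866472]
```

Call:
play_rows(
  targets=[31,-2.5,3,0,31,-2.5,3,0,31,-2.5,3,0,31,-2.5,3,0,31,-2.5,3,0,31,-2.5,3,0,31,-2.5,3,0,31,-2.5,3,0],
)

```text
t: 1.53
tool_pos: [0.5937, 0.0175, 0.1878]
orientation: [-2.79, -1.441, -0.0]
force: [-0.0, -0.2, -0.2]
opening: 0.032
gripper_force: 0.0
```

```bash
python3 - <<'E'
from h import *
plan([.593,.0152,.135],.9515+np.pi/2);s=read_state();print(s["tool_pos"],s["dq"])
E
```

```text
shift cm [-0.23  0.08  5.28] roll 0.11 or -179.89 q6 deg 32.1 t 1.5333
[0.593743   0.01748693 0.18775463] [ 0.3370149   0.3403773  -0.32753462 -0.02467716  0.00041167  0.32385983]
```

Call:
play_rows(
  targets=[0,0,2,0,0,0,4,0,0,0,4,0,0,0,4,0],
)

```text
t: 1.87
tool_pos: [0.5914, 0.0133, 0.1472]
orientation: [-2.791, -1.437, 0.005]
force: [-0.4, -0.9, 1.6]
opening: 0.032
gripper_force: 0.0
```

```bash
python3 - <<'E'
from h import *
plan([.593,.0152,.073],.9515+np.pi/2);s=read_state();print(s["tool_pos"],s["wrist_torque"],s["force"])
for n in("side","top"):
    c=eyes.read_camera(n);im=c["image"]
    x0,y0,w,h=(230,170,170,140) if n=="side" else (230,150,200,150)
    cv2.imwrite(f"pics/{n}2.png",cv2.resize(im[y0:y0+h,x0:x0+w,::-1],None,fx=4,fy=4,interpolation=cv2.INTER_CUBIC))
E
```

```text
shift cm [0.26 0.05 7.42] roll -0.02 or 179.98 q6 deg 31.8 t 1.8667
[0.59136121 0.01332784 0.14716482] [-0.00263697 -0.00743072  0.00664135] [-0.38187622 -0.936089    1.61662843]
```

View pics/side2.png

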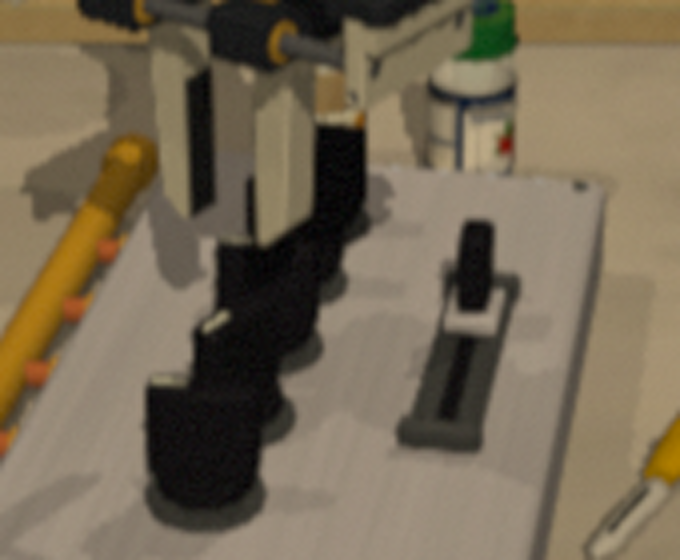

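The side view shows the open gripper directly above the open tap, with the white mark lying between the fingers and the neighbours clear.

Call:
play_rows(
  targets=[0.25,0.05,0,0,0.25,0.05,1.5,0,0.25,0.05,3,0,0.25,0.05,4.5,0,0.25,0.05,6,0,0.25,0.05,7.1,0,0.25,0.05,7.1,0,0.25,0.05,7.1,0],
)

```text
t: 2.63
tool_pos: [0.5946, 0.0148, 0.0779]
orientation: [-2.793, -1.438, 0.0]
force: [-0.1, 0.1, 0.3]
opening: 0.0318
gripper_force: 0.0
```

```bash
python3 - <<'E'
from h import *
plan([.593,.0152,.073],.9515+np.pi/2);s=read_state();print(s["tool_pos"],s["wrist_torque"],s["force"])
E
```

```text
shift cm [-0.06 -0.15  0.49] roll -0.05 or 179.95 q6 deg 32.0 t 2.6333
[0.59457197 0.01477455 0.07791837] [-0.01793988 -0.07979472  0.02189837] [-0.10902732  0.12977249  0.29635788]
```

Call:
play_rows(
  targets=[-0.05,-0.15,0.3,0,-0.05,-0.15,0.3,0,-0.05,-0.15,0.3,0,-0.05,-0.15,0.3,0,-0.05,-0.15,0.3,0,-0.05,-0.15,0.3,0,-0.05,-0.15,0.3,0,-0.05,-0.15,0.3,0],
  grip=0.5,
  grip_force=10,
)

```text
t: 3.3
tool_pos: [0.5923, 0.0162, 0.0754]
orientation: [-2.791, -1.438, 0.001]
force: [-6.2, 3.5, 5.7]
opening: 0.0141
gripper_force: 10.0
```

```bash
python3 - <<'E'
from h import *
plan([.593,.0152,.073],.9515+np.pi/2);s=read_state();print(s["tool_pos"],s["wrist_torque"],s["force"],s["opening"],s["gripper_force"])
R=Ro.from_rotvec(s["orientation"]).as_matrix();print("tool force",R.T@s["force"])
E
```

```text
shift cm [-0.04  0.12  0.24] roll -0.01 or 179.99 q6 deg 32.1 t 3.3
[0.59226528 0.01624837 0.07544651] [ 0.63617825  1.19542526 -0.078354  ] [-6.23270067  3.54491087  5.71020609] 0.014050053792421548 9.985545203089714
tool force [-0.73297721 -7.14420222 -5.69583387]
```

Call:
play_rows(
  targets=[0,-0.12,0,0,0,-0.12,0,0,0,-0.12,0,0,0,-0.12,0,0],
  grip_force=40,
)

```text
t: 3.63
tool_pos: [0.5922, 0.0163, 0.0755]
orientation: [-2.793, -1.438, -0.001]
force: [-4.5, 1.1, 6.8]
opening: 0.0137
gripper_force: 40.0
```

```bash
cat > st.py <<'E'
from h import *
s=read_state();R=Ro.from_rotvec(s["orientation"]).as_matrix()
print("t",s["t"],"pos",s["tool_pos"].round(4),"open",s["opening"].round(4),"gf",s["gripper_force"].round(1))
print("tool force",(R.T@s["force"]).round(2),"Mz",s["wrist_torque"].round(3),"bar panel angle deg",np.degrees(np.arctan2(R[1,0],R[0,0])+.1888).round(2))
E
python3 st.py
```

```text
Traceback (most recent call last):
  File "st.py", line 3, in <module>
    print("t",s["t"],"pos",s["tool_pos"].round(4),"open",s["opening"].round(4),"gf",s["gripper_force"].round(1))
                                                         ^^^^^^^^^^^^^^^^^^
AttributeError: 'float' object has no attribute 'round'
```

```bash
sed -i 's/s\["opening"\].round(4)/round(s["opening"],4)/;s/s\["gripper_force"\].round(1)/round(s["gripper_force"],1)/' st.py; python3 st.py
```

```text
t 3.6333 pos [0.5922 0.0163 0.0755] open 0.0137 gf 40.0
tool force [-1.69 -4.3  -6.85] Mz [ 0.306  0.797 -0.006] bar panel angle deg 65.31
```

Call:
play_rows(
  targets=[0,-0.06,-0.05,2,0,-0.06,-0.1,5,0,-0.06,-0.1,9,0,-0.06,-0.1,13,0,-0.06,-0.1,17,0,-0.06,-0.1,20,0,-0.06,-0.1,20,0,-0.06,-0.1,20],
)

```text
t: 4.3
tool_pos: [0.5921, 0.0163, 0.0755]
orientation: [2.999, 0.933, 0.002]
force: [4.3, -1.3, -3.9]
opening: 0.0132
gripper_force: 40.0
```

```bash
python3 st.py
```

```text
t 4.3 pos [0.5921 0.0163 0.0755] open 0.0132 gf 40.0
tool force [2.76 3.53 3.92] Mz [-0.047 -0.771 -0.032] bar panel angle deg 45.39
```

Call:
play_rows(
  targets=[0.03,0.05,0.05,3,0.03,0.05,0.05,7,0.03,0.05,0.05,11,0.03,0.05,0.05,15,0.03,0.05,0.05,19,0.03,0.05,0.05,23,0.03,0.05,0.05,25,0.03,0.05,0.05,25],
)

```text
t: 4.97
tool_pos: [0.5922, 0.0163, 0.0755]
orientation: [-3.131, -0.26, -0.0]
force: [-0.3, 0.5, 0.8]
opening: 0.014
gripper_force: 40.0
```

```bash
python3 st.py
```

```text
t 4.9667 pos [0.5922 0.0163 0.0755] open 0.014 gf 40.0
tool force [-0.23 -0.5  -0.8 ] Mz [ 0.238  0.122 -0.079] bar panel angle deg 20.31
```

Call:
play_rows(
  targets=[0,0,0,2,0,0,0,4,0,0,0,6,0,0,0,7.5,0,0,0,7.5,0,0,0,7.5],
)

```text
t: 5.47
tool_pos: [0.5922, 0.0163, 0.0755]
orientation: [-3.141, -0.059, -0.0]
force: [-1.4, 1.3, 2.9]
opening: 0.0135
gripper_force: 40.0
```

```bash
python3 st.py
```

```text
t 5.4667 pos [0.5922 0.0163 0.0755] open 0.0135 gf 40.0
tool force [-1.39 -1.32 -2.85] Mz [ 0.242  0.222 -0.076] bar panel angle deg 12.96
```

Free turning still (|Mz| about 0.076). Next I creep in 2° steps.

Call:
play_rows(
  targets=[0,0,0,1,0,0,0,2,0,0,0,2],
)

```text
t: 5.72
tool_pos: [0.5922, 0.0163, 0.0755]
orientation: [-3.142, 0.002, -0.0]
force: [-2.0, 1.8, 6.0]
opening: 0.0137
gripper_force: 40.0
```

```bash
python3 st.py
```

```text
t 5.7167 pos [0.5922 0.0163 0.0755] open 0.0137 gf 40.0
tool force [-2.01 -1.76 -5.97] Mz [0.286 0.383 0.012] bar panel angle deg 10.75
```

Call:
play_rows(
  targets=[0,0,0,0.5,0,0,0,1,0,0,0,1],
)

```text
t: 5.97
tool_pos: [0.5923, 0.0162, 0.0755]
orientation: [-3.141, 0.028, -0.001]
force: [-2.2, 1.9, 4.8]
opening: 0.0139
gripper_force: 40.0
```

```bash
python3 st.py
```

```text
t 5.9667 pos [0.5923 0.0162 0.0755] open 0.0139 gf 40.0
tool force [-2.2  -1.82 -4.84] Mz [0.249 0.444 0.073] bar panel angle deg 9.79
```

Call:
play_rows(
  targets=[0,0,0,0.5,0,0,0,1,0,0,0,1],
)

```text
t: 6.22
tool_pos: [0.5923, 0.0162, 0.0755]
orientation: [-3.141, 0.056, -0.0]
force: [-2.3, 1.4, 4.9]
opening: 0.0139
gripper_force: 40.0
```

```bash
python3 st.py
```

```text
t 6.2167 pos [0.5923 0.0162 0.0755] open 0.0139 gf 40.0
tool force [-2.31 -1.33 -4.95] Mz [0.303 0.404 0.002] bar panel angle deg 8.79
```

Call:
play_rows(
  targets=[0,0,0,0.5,0,0,0,1,0,0,0,1],
)

```text
t: 6.47
tool_pos: [0.5922, 0.0163, 0.0755]
orientation: [-3.14, 0.083, -0.0]
force: [-2.1, 1.2, 5.5]
opening: 0.0141
gripper_force: 40.0
```

```bash
python3 st.py
```

```text
t 6.4667 pos [0.5922 0.0163 0.0755] open 0.0141 gf 40.0
tool force [-2.13 -1.07 -5.48] Mz [0.246 0.4   0.032] bar panel angle deg 7.79
```

Call:
play_rows(
  targets=[0,0,0,0.5,0,0,0,1,0,0,0,1],
)

```text
t: 6.72
tool_pos: [0.5922, 0.0162, 0.0755]
orientation: [-3.14, 0.11, -0.0]
force: [-2.8, 0.6, 5.5]
opening: 0.0135
gripper_force: 40.0
```

```bash
python3 st.py
```

```text
t 6.7167 pos [0.5922 0.0162 0.0755] open 0.0135 gf 40.0
tool force [-2.83 -0.36 -5.53] Mz [0.297 0.455 0.07 ] bar panel angle deg 6.79
```

Call:
play_rows(
  targets=[0,0,0,0.5,0,0,0,1,0,0,0,1],
)

```text
t: 6.97
tool_pos: [0.5923, 0.0163, 0.0755]
orientation: [-3.139, 0.138, -0.0]
force: [-2.8, 1.8, 4.7]
opening: 0.0139
gripper_force: 40.0
```

```bash
python3 st.py
```

```text
t 6.9667 pos [0.5923 0.0163 0.0755] open 0.0139 gf 40.0
tool force [-2.92 -1.58 -4.69] Mz [ 0.288  0.425 -0.004] bar panel angle deg 5.79
```

Call:
play_rows(
  targets=[0,0,0,0.5,0,0,0,1,0,0,0,1],
)

```text
t: 7.22
tool_pos: [0.5922, 0.0162, 0.0755]
orientation: [-3.137, 0.165, -0.0]
force: [-2.3, 1.1, 5.0]
opening: 0.014
gripper_force: 40.0
```

```bash
python3 st.py
```

```text
t 7.2167 pos [0.5922 0.0162 0.0755] open 0.014 gf 40.0
tool force [-2.42 -0.85 -5.01] Mz [0.187 0.404 0.035] bar panel angle deg 4.79
```

Call:
play_rows(
  targets=[0,0,0,0.5,0,0,0,1,0,0,0,1],
)

```text
t: 7.47
tool_pos: [0.5922, 0.0162, 0.0755]
orientation: [-3.136, 0.193, -0.0]
force: [-2.7, 1.8, 5.7]
opening: 0.0136
gripper_force: 40.0
```

```bash
python3 st.py
```

```text
t 7.4667 pos [0.5922 0.0162 0.0755] open 0.0136 gf 40.0
tool force [-2.93 -1.42 -5.7 ] Mz [0.287 0.415 0.081] bar panel angle deg 3.79
```

Call:
play_rows(
  targets=[0,0,0,0.5,0,0,0,1,0,0,0,1],
)

```text
t: 7.72
tool_pos: [0.5922, 0.0163, 0.0755]
orientation: [-3.134, 0.22, -0.0]
force: [-1.8, 1.4, 5.4]
opening: 0.0138
gripper_force: 40.0
```

```bash
python3 st.py
```

```text
t 7.7167 pos [0.5922 0.0163 0.0755] open 0.0138 gf 40.0
tool force [-1.95 -1.13 -5.36] Mz [0.26  0.365 0.051] bar panel angle deg 2.79
```

Call:
play_rows(
  targets=[0,0,0,0.5,0,0,0,1,0,0,0,1],
)

```text
t: 7.97
tool_pos: [0.5922, 0.0163, 0.0755]
orientation: [-3.132, 0.247, -0.0]
force: [-1.8, 0.8, 5.1]
opening: 0.0138
gripper_force: 40.0
```

```bash
python3 st.py
```

```text
t 7.9667 pos [0.5922 0.0163 0.0755] open 0.0138 gf 40.0
tool force [-1.86 -0.56 -5.07] Mz [0.272 0.442 0.031] bar panel angle deg 1.79
```

Call:
play_rows(
  targets=[0,0,0,0.5,0,0,0,1,0,0,0,1],
)

```text
t: 8.22
tool_pos: [0.5922, 0.0163, 0.0755]
orientation: [-3.129, 0.275, -0.0]
force: [-2.1, 1.1, 4.8]
opening: 0.0137
gripper_force: 40.0
```

```bash
python3 st.py
```

```text
t 8.2167 pos [0.5922 0.0163 0.0755] open 0.0137 gf 40.0
tool force [-2.22 -0.68 -4.75] Mz [0.286 0.401 0.003] bar panel angle deg 0.79
```

Call:
play_rows(
  targets=[0,0,0,0.5,0,0,0,1,0,0,0,1],
)

```text
t: 8.47
tool_pos: [0.5922, 0.0162, 0.0755]
orientation: [-3.127, 0.302, -0.0]
force: [-2.4, 0.4, 5.0]
opening: 0.0138
gripper_force: 40.0
```

```bash
python3 st.py
```

```text
t 8.4667 pos [0.5922 0.0162 0.0755] open 0.0138 gf 40.0
tool force [-2.46  0.11 -5.05] Mz [ 0.288  0.388 -0.017] bar panel angle deg -0.21
```

Call:
play_rows(
  targets=[0,0,0,0.5,0,0,0,1,0,0,0,1],
)

```text
t: 8.72
tool_pos: [0.5922, 0.0163, 0.0755]
orientation: [-3.124, 0.329, -0.0]
force: [-2.5, 1.8, 6.5]
opening: 0.014
gripper_force: 40.0
```

```bash
python3 st.py
```

```text
t 8.7167 pos [0.5922 0.0163 0.0755] open 0.014 gf 40.0
tool force [-2.81 -1.27 -6.51] Mz [0.261 0.397 0.014] bar panel angle deg -1.21
```

Call:
play_rows(
  targets=[0,0,0,0.5,0,0,0,1,0,0,0,1],
)

```text
t: 8.97
tool_pos: [0.5922, 0.0163, 0.0755]
orientation: [-3.121, 0.356, -0.0]
force: [-1.7, 0.5, 5.4]
opening: 0.0138
gripper_force: 40.0
```

```bash
python3 st.py
```

```text
t 8.9667 pos [0.5922 0.0163 0.0755] open 0.0138 gf 40.0
tool force [-1.74 -0.1  -5.36] Mz [0.325 0.412 0.063] bar panel angle deg -2.21
```

Call:
play_rows(
  targets=[0,0,0,0.5,0,0,0,1,0,0,0,1],
)

```text
t: 9.22
tool_pos: [0.5922, 0.0162, 0.0755]
orientation: [-3.118, 0.384, -0.0]
force: [-3.1, 1.0, 5.8]
opening: 0.014
gripper_force: 40.0
```

```bash
python3 st.py
```

```text
t 9.2167 pos [0.5922 0.0162 0.0755] open 0.014 gf 40.0
tool force [-3.25 -0.2  -5.78] Mz [0.241 0.449 0.087] bar panel angle deg -3.21
```

Call:
play_rows(
  targets=[0,0,0,0.5,0,0,0,1,0,0,0,1],
)

```text
t: 9.47
tool_pos: [0.5923, 0.0163, 0.0755]
orientation: [-3.115, 0.411, -0.0]
force: [-3.1, 1.9, 5.5]
opening: 0.0141
gripper_force: 40.0
```

```bash
python3 st.py
```

```text
t 9.4667 pos [0.5923 0.0163 0.0755] open 0.0141 gf 40.0
tool force [-3.46 -1.01 -5.51] Mz [0.224 0.396 0.005] bar panel angle deg -4.21
```

Call:
play_rows(
  targets=[0,0,0,0.5,0,0,0,1,0,0,0,1],
)

```text
t: 9.72
tool_pos: [0.5922, 0.0163, 0.0755]
orientation: [-3.111, 0.438, -0.0]
force: [-3.1, 2.3, 5.7]
opening: 0.0137
gripper_force: 40.0
```

```bash
python3 st.py
```

```text
t 9.7167 pos [0.5922 0.0163 0.0755] open 0.0137 gf 40.0
tool force [-3.6  -1.35 -5.66] Mz [0.323 0.416 0.011] bar panel angle deg -5.21
```

Call:
play_rows(
  targets=[0,0,0,0.5,0,0,0,1,0,0,0,1],
)

```text
t: 9.97
tool_pos: [0.5922, 0.0163, 0.0755]
orientation: [-3.107, 0.465, -0.0]
force: [-2.0, 0.6, 4.8]
opening: 0.0142
gripper_force: 40.0
```

```bash
python3 st.py
```

```text
t 9.9667 pos [0.5922 0.0163 0.0755] open 0.0142 gf 40.0
tool force [-2.09  0.06 -4.77] Mz [0.311 0.426 0.082] bar panel angle deg -6.21
```

Call:
play_rows(
  targets=[0,0,0,0.5,0,0,0,1,0,0,0,1],
)

```text
t: 10.22
tool_pos: [0.5922, 0.0162, 0.0754]
orientation: [-3.103, 0.492, -0.0]
force: [-2.1, 0.6, 5.7]
opening: 0.0136
gripper_force: 40.0
```

```bash
python3 st.py
```

```text
t 10.2167 pos [0.5922 0.0162 0.0754] open 0.0136 gf 40.0
tool force [-2.23  0.08 -5.69] Mz [ 0.25   0.414 -0.045] bar panel angle deg -7.21
```

Call:
play_rows(
  targets=[0,0,0,0.5,0,0,0,1,0,0,0,1],
)

```text
t: 10.47
tool_pos: [0.5923, 0.0162, 0.0755]
orientation: [-3.098, 0.519, -0.0]
force: [-1.9, 1.1, 6.2]
opening: 0.0138
gripper_force: 40.0
```

```bash
python3 st.py; python3 - <<'E'
from h import *
c=eyes.read_camera("side");im=c["image"]
x0,y0,w,h=(230,170,170,140)
cv2.imwrite("pics/side3.png",cv2.resize(im[y0:y0+h,x0:x0+w,::-1],None,fx=4,fy=4,interpolation=cv2.INTER_CUBIC))
E
```

```text
t 10.4667 pos [0.5923 0.0162 0.0755] open 0.0138 gf 40.0
tool force [-2.14 -0.37 -6.21] Mz [ 0.234  0.417 -0.024] bar panel angle deg -8.21
```

View pics/side3.png

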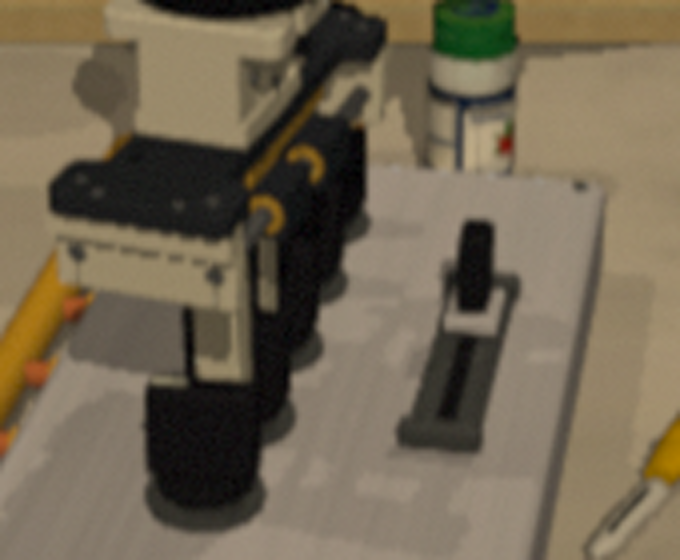

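The gripper holds the tap, which is now aligned with the panel's x, and the neighbour at about (205,440) is untouched. Mz is noisy, so I'll average several readings per step.

```bash
cat > mz.py <<'E'
from h import *
L=[]
for i in range(8):
    eyes.read_camera("top");L.append(read_state()["wrist_torque"][2])
s=read_state();R=Ro.from_rotvec(s["orientation"]).as_matrix()
print("t",s["t"],"Mz",np.mean(L).round(3),"sd",np.std(L).round(3),"ang",np.degrees(np.arctan2(R[1,0],R[0,0])+.1888).round(2))
E
python3 mz.py
```

```text
t 10.9167 Mz 0.016 sd 0.027 ang -8.18
```

Call:
play_rows(
  targets=[0,0,0,0.5,0,0,0,1,0,0,0,1],
)

```text
t: 11.17
tool_pos: [0.5922, 0.0162, 0.0755]
orientation: [-3.094, 0.546, -0.0]
force: [-2.6, 0.6, 5.5]
opening: 0.0135
gripper_force: 40.0
```

```bash
python3 mz.py
```

```text
t 11.5667 Mz 0.018 sd 0.034 ang -9.18
```

Call:
play_rows(
  targets=[0,0,0,0.5,0,0,0,1,0,0,0,1],
)

```text
t: 11.82
tool_pos: [0.5922, 0.0162, 0.0754]
orientation: [-3.089, 0.573, -0.0]
force: [-2.5, 1.7, 5.6]
opening: 0.0135
gripper_force: 40.0
```

```bash
python3 mz.py
```

```text
t 12.2167 Mz 0.065 sd 0.031 ang -10.17
```

Call:
play_rows(
  targets=[0,0,0,0.5,0,0,0,1,0,0,0,1],
)

```text
t: 12.47
tool_pos: [0.5922, 0.0162, 0.0755]
orientation: [-3.084, 0.6, -0.0]
force: [-3.2, 0.7, 4.9]
opening: 0.0137
gripper_force: 40.0
```

```bash
python3 mz.py
```

```text
t 12.8667 Mz 0.145 sd 0.034 ang -11.17
```

Call:
play_rows(
  targets=[0,0,0,0.5,0,0,0,1,0,0,0,1],
)

```text
t: 13.12
tool_pos: [0.5922, 0.0163, 0.0755]
orientation: [-3.078, 0.627, -0.0]
force: [-3.0, 0.6, 4.9]
opening: 0.0138
gripper_force: 40.0
```

```bash
python3 mz.py
```

```text
t 13.5167 Mz 0.224 sd 0.029 ang -12.17
```

Call:
play_rows(
  targets=[0,0,0,0.5,0,0,0,1,0,0,0,1],
)

```text
t: 13.77
tool_pos: [0.5922, 0.0162, 0.0755]
orientation: [-3.073, 0.653, -0.0]
force: [-2.7, 0.7, 5.2]
opening: 0.0137
gripper_force: 40.1
```

```bash
python3 mz.py;python3 st.py
```

```text
t 14.1667 Mz 0.338 sd 0.021 ang -13.16
t 14.1667 pos [0.5922 0.0162 0.0755] open 0.014 gf 40.1
tool force [-2.5   1.35 -5.72] Mz [0.498 0.296 0.356] bar panel angle deg -13.16
```

Call:
play_rows(
  targets=[0,0,0,0,0,0,0,0,0,0,0,0,0,0,0,0],
  grip=2.6,
)

```text
t: 14.5
tool_pos: [0.5919, 0.0161, 0.0747]
orientation: [3.073, -0.654, -0.001]
force: [0.6, -0.1, 0.5]
opening: 0.0255
gripper_force: 0.0
```

Call:
play_rows(
  targets=[0,0,-1,0,0,0,-2.5,0,0,0,-4.5,0,0,0,-6.5,0,0,0,-8,0,0,0,-8,0],
)

```text
t: 15.0
tool_pos: [0.5947, 0.016, 0.1602]
orientation: [-3.072, 0.653, -0.011]
force: [0.4, -0.1, 0.4]
opening: 0.0261
gripper_force: 0.0
```

```bash
python3 mz.py;python3 st.py; python3 - <<'E'
from h import *
y=-.1888;o=np.array([.5626,-.038])
R=np.array([[np.cos(y),-np.sin(y)],[np.sin(y),np.cos(y)]])
for p in[(-.065,-.034)]:
    w=o+R@p;print(w);plan([*w,.155],y+np.pi/2);plan([*w,.155],y)
E
```

```text
t 15.4 Mz -0.02 sd 0.02 ang -13.19
t 15.4 pos [0.5914 0.0162 0.1538] open 0.0262 gf 0.0
tool force [ 0.15 -0.25  0.92] Mz [ 0.011 -0.017  0.004] bar panel angle deg -13.19
[ 0.49237391 -0.0591966 ]
shift cm [-5.97 10.92 -0.1 ] roll -13.19 or 166.81 q6 deg 110.6 t 15.4
shift cm [-5.97 10.92 -0.1 ] roll 76.81 or -103.19 q6 deg 110.6 t 15.4
```

Call:
play_rows(
  targets=[-1.5,2.7,0,-4,-3,5.4,0,-8,-4.5,8.1,0,-13.2,-6,10.9,0,-13.2,-6,10.9,0,-13.2,-6,10.9,0,-13.2,-6,10.9,0,-13.2],
  grip=4.6,
  grip_force=15,
)

```text
t: 15.98
tool_pos: [0.4933, -0.0589, 0.1552]
orientation: [-3.127, 0.297, -0.001]
force: [0.9, -0.8, -0.5]
opening: 0.0461
gripper_force: 0.0
```

```bash
python3 - <<'E'
from h import *
plan([.4924,-.0592,.075],-.1888+np.pi/2)
for n,(x0,y0,w,h) in dict(top=(230,170,220,140)).items():
    c=eyes.read_camera(n);im=c["image"]
    cv2.imwrite(f"pics/{n}4.png",cv2.resize(im[y0:y0+h,x0:x0+w,::-1],None,fx=3.6,fy=3.6,interpolation=cv2.INTER_CUBIC))
E
```

```text
shift cm [-0.09  0.05  8.02] roll -0.05 or 179.95 q6 deg 88.1 t 15.9833
```

View pics/top4.png

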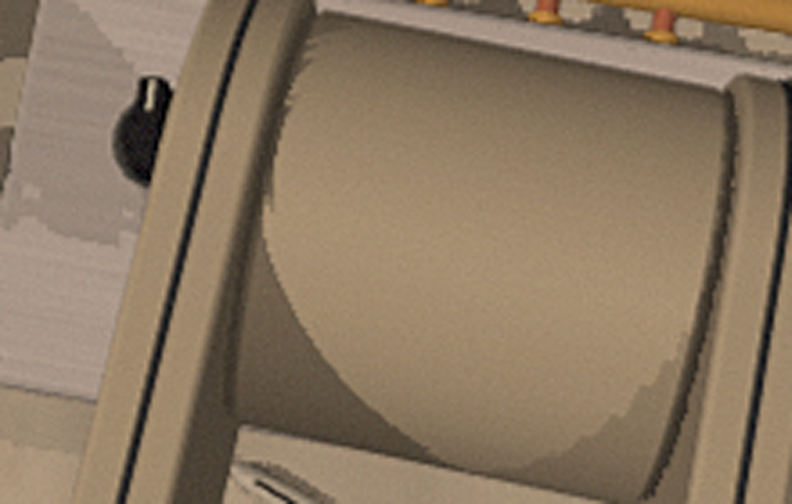

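The top view is blocked by the arm, so I descend on the measured tab position.

Call:
play_rows(
  targets=[-0.1,0.05,1.5,0,-0.1,0.05,3,0,-0.1,0.05,4.5,0,-0.1,0.05,6,0,-0.1,0.05,7.2,0,-0.1,0.05,8,0,-0.1,0.05,8,0,-0.1,0.05,8,0],
)

```text
t: 16.7
tool_pos: [0.4919, -0.059, 0.0749]
orientation: [-3.128, 0.295, 0.001]
force: [-0.4, -0.3, 0.4]
opening: 0.046
gripper_force: 0.0
```

Call:
play_rows(
  targets=[0,0,0,0,0,0,0,0,0,0,0,0,0,0,0,0,0,0,0,0],
  grip=1,
  grip_force=10,
)

```text
t: 17.12
tool_pos: [0.4924, -0.0594, 0.0758]
orientation: [3.128, -0.296, 0.002]
force: [1.0, 0.6, 1.8]
opening: 0.0217
gripper_force: 10.0
```

```bash
python3 st.py
```

```text
t 17.1167 pos [ 0.4924 -0.0594  0.0758] open 0.0217 gf 10.0
tool force [ 0.89 -0.79 -1.82] Mz [0.093 0.042 0.046] bar panel angle deg -0.0
```

Tab gripped (22 mm). Slide left, stopping short of the end first.

Call:
play_rows(
  targets=[0,-0.8,0,0,0,-1.8,0,0,0,-2.8,0,0,0,-3.8,0,0,0,-4.8,0,0,0,-5.6,0,0,0,-6.2,0,0,0,-6.2,0,0],
)

```text
t: 17.78
tool_pos: [0.5043, 0.0038, 0.0758]
orientation: [-3.127, 0.294, -0.002]
force: [-0.3, 1.5, 4.9]
opening: 0.022
gripper_force: 10.0
```

Call:
play_rows(
  targets=[0,-0.2,0,0,0,-0.4,0,0,0,-0.6,0,0,0,-0.6,0,0],
)

```text
t: 18.12
tool_pos: [0.5052, 0.0085, 0.0758]
orientation: [-3.127, 0.295, -0.002]
force: [-1.0, 0.2, 5.2]
opening: 0.0223
gripper_force: 10.0
```

```bash
python3 st.py
```

```text
t 18.1167 pos [0.5052 0.0085 0.0758] open 0.0223 gf 10.0
tool force [-0.99 -0.02 -5.23] Mz [-0.013  0.145 -0.008] bar panel angle deg 0.04
```

Call:
play_rows(
  targets=[0,-0.1,0,0,0,-0.2,0,0,0,-0.2,0,0,0,-0.2,0,0],
)

```text
t: 18.45
tool_pos: [0.5054, 0.0094, 0.0758]
orientation: [3.126, -0.295, 0.001]
force: [-2.8, -6.0, 7.1]
opening: 0.0219
gripper_force: 10.0
```

```bash
python3 st.py
```

```text
t 18.45 pos [0.5054 0.0094 0.0758] open 0.0219 gf 10.0
tool force [-1.58  6.38 -7.06] Mz [-0.928  0.342  0.052] bar panel angle deg 0.02
```

At the stop (6 N pushing back). Release, rise and retreat to look.

Call:
play_rows(
  targets=[0,0.1,0,0,0,0.1,0,0,0,0.1,0,0,0,0.1,0,0,0,0.1,0,0],
  grip=4,
)

```text
t: 18.87
tool_pos: [0.5046, 0.0088, 0.0748]
orientation: [-3.127, 0.296, 0.001]
force: [-0.2, 0.0, 0.0]
opening: 0.0399
gripper_force: 0.0
```

Call:
play_rows(
  targets=[0,0,-1,0,0,0,-3,0,0,0,-5,0,0,0,-7,0,0,0,-9,0,0,0,-11,0,0,0,-13,0,0,0,-13,0],
)

```text
t: 19.53
tool_pos: [0.5073, 0.0084, 0.2108]
orientation: [-3.127, 0.296, -0.012]
force: [0.3, 0.1, 1.3]
opening: 0.04
gripper_force: 0.0
```

Call:
play_rows(
  targets=[-2,3,0,0,-4,7,0,0,-6,11,0,0,-8,15,0,0,-9,19,0,0,-10,23,0,0,-10,27,0,0,-10,30,0,0],
)

```text
t: 20.2
tool_pos: [0.3488, -0.2694, 0.2053]
orientation: [3.127, -0.297, 0.001]
force: [0.6, 0.2, 0.9]
opening: 0.0401
gripper_force: 0.0
```

Call:
play_rows(
  targets=[0,0,0,0,0,0,0,0,0,0,0,0,0,0,0,0],
)

```text
t: 20.53
tool_pos: [0.3506, -0.2664, 0.2049]
orientation: [-3.127, 0.294, 0.0]
force: [0.1, 0.2, 0.7]
opening: 0.0401
gripper_force: 0.0
```

```bash
python3 st.py; python3 - <<'E'
from h import *
c=eyes.read_camera("top");im=c["image"]
x0,y0,w,h=(255,185,170,105)
cv2.imwrite("pics/top5.png",cv2.resize(im[y0:y0+h,x0:x0+w,::-1],None,fx=4.7,fy=4.7,interpolation=cv2.INTER_CUBIC))
E
```

```text
t 20.5333 pos [ 0.3506 -0.2664  0.2049] open 0.0401 gf 0.0
tool force [ 0.1  -0.2  -0.66] Mz [ 0.024  0.046 -0.017] bar panel angle deg 0.06
```

View pics/top5.png

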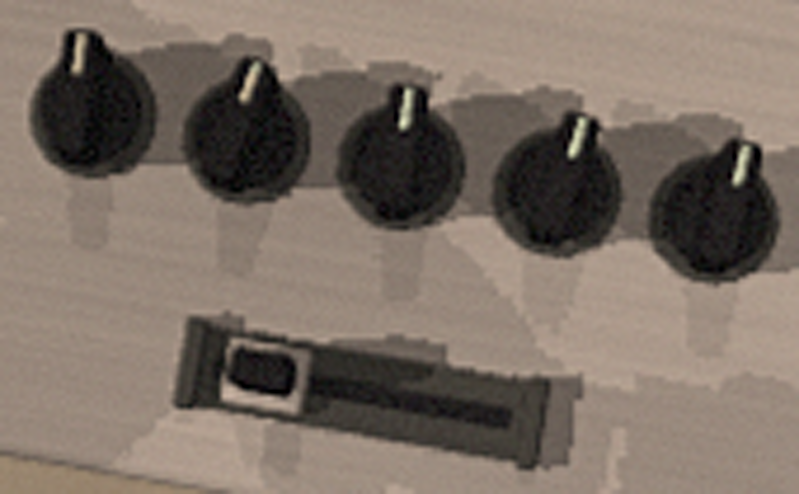

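The tap is shut with its mark at (252,82) in the crop, the neighbours have not moved, and the tab at (262,372) is at the left stop.

```bash
python3 -c "
from plant import workorder
print(workorder.close_job())"
```

```text
the job is handed in; nothing more can be done
None
```

I turned the open tap clockwise onto its seat, with about 0.34 N m measured on the handle, and slid the main shut-off left to its stop. The last picture shows the other four taps unmoved and the gripper clear. I handed the job in at about 20.5 s; no verdict was returned.

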